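# Draw the unlock pattern on the analyser's touchscreen

### The job

Unlock the analyser by drawing its pattern, a capital L, on the dots of the touchscreen: with the closed fingertips touch the top left dot as you face the screen, slide down the left column to the bottom left dot and on along the bottom row to the bottom right dot, in one stroke without coming off the glass or touching the other dots. Keep the touch gentle, then lift the fingers well clear of the screen. Use the bare fingertips and leave the stylus and everything else where it is.

Things in the scene. Friction and masses are not known exactly. Their poses are not given: they have to be found in the camera images.
- analyser: Ivory wedge-shaped bench analyser, fixed; origin on the bench right below the middle of its screen, x to its back, y to its left. Housing x -149 to +212, y -170 to +250 mm: front ledge 65 mm high, 30 deep, with a 4 mm lip; then a face that slopes up at 20 degrees and holds the screen (at its left a plate with square cuvette holes); then a level rear deck 151 mm high
- screen: Its dark blue touchscreen, 240 mm wide, 180 high. Origin: middle of the glass surface, 111 mm above the bench; x up the screen (away from the robot, rising 20 degrees), y to the left as one faces it from the robot, z out of the glass. It shows nine equal dots (rings 19 mm across, white middle), 3 x 3, 45 mm apart, middle one at the origin, and cards of little bars at both sides
- dot1 (a point): the centre of the top left (x +45, y +45 mm) of the nine dots, on the glass; its axes are those of screen. The L begins here. The glass floats in a rubber gasket: it gives way straight inwards, from about 3 N at first touch to 11 N at 3 mm, then stops hard; released it comes back. A bezel 12 mm wide, 1.4 mm above the glass, surrounds it (beyond 98 mm in x, 126 in y)
- dot2 (a point): the centre of the middle left (x 0, y +45 mm) of the nine dots, on the glass; its axes are those of screen. Second of the L
- dot3 (a point): the centre of the bottom left (x -45, y +45 mm) of the nine dots, on the glass; its axes are those of screen. Corner of the L
- dot4 (a point): the centre of the bottom middle (x -45, y 0 mm) of the nine dots, on the glass; its axes are those of screen. Fourth of the L
- dot5 (a point): the centre of the bottom right (x -45, y -45 mm) of the nine dots, on the glass; its axes are those of screen. The L ends here
- stylus: loose grey stylus, 8 x 128 x 8 mm, lying along the ledge below the screen; origin at the middle of its underside
- cuvette_a: loose clear cuvette, 12.5 mm square and 45 mm high, standing on the rear deck above the screen; origin at the middle of its underside
- cuvette_b: second such cuvette, farther right on the rear deck
- tube_rack: loose blue rack of capped tubes, 200 mm long (x), 75 mm wide, 104 mm high, on the bench to the left of the analyser; origin at the middle of its underside
- mouse: loose black computer mouse, 100 x 58 x 30 mm, on the bench to the right of the analyser; origin at the middle of its underside
- tip_tub: loose clear open tub with yellow pipette tips, 130 x 100 x 55 mm, on the bench to the right of the analyser, behind the mouse; origin at the middle of its underside
- pipette: loose white micropipette, 245 mm long and 28 mm high, on the bench in front of the robot, to the right, lying along its x; origin near its middle, on the bench
- wash_bottle: loose white bottle, 68 mm across and 180 mm high, standing on the bench to the robot's left; origin at the middle of its underside

How it is judged:
On the way, in this order (a step that is already met when the one before it is completed fails the run):
1. fingertips touch the glass on the top left dot (within 14 mm of its centre each way) (contact force between the fingers and screen above 0.3 N and x of the grasp point in the frame of screen between 0.031 and 0.059 m and y of the grasp point in the frame of screen between 0.031 and 0.059 m), for 0.04 s.
2. fingertips touch the glass on the left column, between its top and middle dots (within 14 mm of the line) (contact force between the fingers and screen above 0.3 N and x of the grasp point in the frame of screen between 0.0155 and 0.0295 m and y of the grasp point in the frame of screen between 0.031 and 0.059 m), for 0.04 s.
3. fingertips touch the glass on the middle dot of the left column (within 14 mm of its centre each way) (contact force between the fingers and screen above 0.3 N and x of the grasp point in the frame of screen between -0.014 and 0.014 m and y of the grasp point in the frame of screen between 0.031 and 0.059 m), for 0.04 s.
4. fingertips touch the glass on the left column, between its middle and bottom dots (within 14 mm of the line) (contact force between the fingers and screen above 0.3 N and x of the grasp point in the frame of screen between -0.0295 and -0.0155 m and y of the grasp point in the frame of screen between 0.031 and 0.059 m), for 0.04 s.
5. fingertips touch the glass on the bottom left dot (within 14 mm of its centre each way) (contact force between the fingers and screen above 0.3 N and x of the grasp point in the frame of screen between -0.059 and -0.031 m and y of the grasp point in the frame of screen between 0.031 and 0.059 m), for 0.04 s.
6. fingertips touch the glass on the bottom row, between its left and middle dots (within 14 mm of the line) (contact force between the fingers and screen above 0.3 N and x of the grasp point in the frame of screen between -0.059 and -0.031 m and y of the grasp point in the frame of screen between 0.0155 and 0.0295 m), for 0.04 s.
7. fingertips touch the glass on the middle dot of the bottom row (within 14 mm of its centre each way) (contact force between the fingers and screen above 0.3 N and x of the grasp point in the frame of screen between -0.059 and -0.031 m and y of the grasp point in the frame of screen between -0.014 and 0.014 m), for 0.04 s.
8. fingertips touch the glass on the bottom row, between its middle and right dots (within 14 mm of the line) (contact force between the fingers and screen above 0.3 N and x of the grasp point in the frame of screen between -0.059 and -0.031 m and y of the grasp point in the frame of screen between -0.0295 and -0.0155 m), for 0.04 s.
9. fingertips touch the glass on the bottom right dot (within 14 mm of its centre each way) (contact force between the fingers and screen above 0.3 N and x of the grasp point in the frame of screen between -0.059 and -0.031 m and y of the grasp point in the frame of screen between -0.059 and -0.031 m), for 0.04 s.
At the end, for the whole second after the job is handed in: The L was drawn through its five dots in order (each passed within 14 mm each way, in contact), the TCP is more than 40 mm out from the glass (fingertips about 20 mm clear), nothing touches the screen, and every loose thing is at rest within 15 mm of where it stood (z of the grasp point in the frame of screen above 0.04 m and contact force between the arm and screen below 0.05 N and distance of each of stylus, cuvette_a, cuvette_b, tube_rack, mouse, tip_tub, pipette, wash_bottle from where it was at the start of the episode below 0.015 m and linear speed of each of stylus, cuvette_a, cuvette_b, tube_rack, mouse, tip_tub, pipette, wash_bottle below 0.02 m/s).
It fails at once if the fingertips touch the glass on a dot that is not in the L (within 14 mm of its centre each way) (contact force between the fingers and screen above 0.3 N and ((x of the grasp point in the frame of screen between 0.031 and 0.059 m and y of the grasp point in the frame of screen between -0.014 and 0.014 m) or (x of the grasp point in the frame of screen between 0.031 and 0.059 m and y of the grasp point in the frame of screen between -0.059 and -0.031 m) or (x of the grasp point in the frame of screen between -0.014 and 0.014 m and y of the grasp point in the frame of screen between -0.014 and 0.014 m) or (x of the grasp point in the frame of screen between -0.014 and 0.014 m and y of the grasp point in the frame of screen between -0.059 and -0.031 m))).
It fails at once if the fingertips come off the glass part way along the L (hovering about 6 to 25 mm above it there) (z of the grasp point in the frame of screen between 0.025 and 0.045 m and contact force between the fingers and screen below 0.05 N and ((x of the grasp point in the frame of screen between -0.057 and 0.03 m and y of the grasp point in the frame of screen between 0.033 and 0.057 m) or (x of the grasp point in the frame of screen between -0.057 and -0.033 m and y of the grasp point in the frame of screen between -0.03 and 0.057 m))).
It fails at once if the screen is pressed with more than 20 N (contact force between the arm and screen above 20 N).
It fails at once if the analyser's housing is pushed with more than 20 N (contact force between the arm and analyser above 20 N).
It fails at once if a loose thing on the bench or on the analyser is moved by more than 15 mm or lifted (distance of any of stylus, cuvette_a, cuvette_b, tube_rack, mouse, tip_tub, pipette, wash_bottle from where it was at the start of the episode above 0.015 m).
It also fails if it takes over 51 s, if anything falls off the work surface, if the arm or the gripper's body presses on something with over 40 N, if the wrist force passes 120 N, or if a joint passes its speed limit or range.

### The arm

A 7-joint arm with a two-finger parallel gripper is mounted at the origin on the work surface. World frame = base frame: x ahead of the robot, y to its left, z up, the work surface at z = 0. Lengths are in m, angles in rad, forces in N, time in s.
With the tool pointing down it reaches from about 0.35 to 0.9 m from the base axis. Payload 8.1 kg.
Tool frame: the origin (TCP) lies between the finger pads, 19 mm behind the fingertips; this is the grasp point; z points along the fingers, y is the line along which they close (so a half turn about z gives the same grasp; the last joint's range is limited). The gripper opens to 92 mm and grips with 3 to 60 N. Pads are 19 mm wide; open, the fingers measure 130 mm over their backs; the gripper's body (75 mm by 190 mm) begins 47 mm behind the grasp point.
Start: joints at [-1.22, 0.434, 0.025, 1.573, -0.012, 1.134, -0.075], TCP at [0.274, 0.562, 0.246] pointing down, gripper open.
Joint ranges: [-2.62, 2.62], [-0.44, 2.09], [-1.27, 1.32], [0.08, 2.57], [-1.32, 4.46], [0.12, 2], [-2.74, 2.74]. Speed limits (rad/s): [2.22, 2.22, 3.01, 3.01, 3.14, 3.14, 3.14].

### API

Orientations are given as a rotation vector (axis times angle).
In Python, from cell import arm gives the robot as it stands.
- The arm moves only by the tool arm_command, never from a script. Its argument "targets" is a list that holds one entry, the list of rows, each a list of 6 numbers: the shift along the tool's x, y, z in m, then the turn, a rotation vector about the tool's x, y, z in rad. A call has 1 to 10 rows; each row shifts and turns the commanded pose from where the row before left it, along the tool's axes as they then stand; what a row does not reach is not made up. A row lasts 1/8 s, in which the tool goes at most 62.5 mm and 10.7 degrees, less where a joint would pass 70% of its speed; a pose out of reach is approached as far as the arm can. A call with a gripper value outside its range is refused whole. "jaw" is the finger opening in m, from 0 to 0.0918, set as the call begins (left out, the last holds). The fingers move at their own pace and stop on an object; "newtons" is the grip in N (left out, the last holds). Time passes only in rows, so rows that do not move let the fingers close. It gives the time, the measured TCP pose, the force, the opening and the grip force at its end, in the units of the state.
- arm.observe(): the state, without advancing time (a new reading comes with each control period).
- arm.get_image(name): name is "scene" or "top" or "wrist"; returns a dict with "pixels" (480x640x3 uint8, red, green, blue), "z_map" (480x640 float32, m along the optical axis (not along the pixel's ray), 0 where there is no reading), "fx", "fy", "cx", "cy" (pixels), "xyz" and "rotation" of the camera in the world; the wrist camera has in their place "T_tool_cam" (4x4, takes a point from camera to tool coordinates, whose origin is the TCP and whose axes are the flange's). Camera axes: x right, y down, z forward; pixel columns grow to the right and rows downward; lengths in m; the calibration is good to about 2 mm. A picture is of the moment at which its call begins: read the wrist's pose just before it.
- arm.sign_off(): hands the job in; it is judged then, once.
The state is a dict: "clock": time; "joints": joint angles; "dq": joint speeds; "joint_efforts": joint torques, N m; "position": TCP position; "ee_rot": TCP orientation; "force": force on the tool from outside, world axes, zero at the start; "ft_torque": the same for the moment, N m; "width": opening from 0.0 (shut) to 1.0 (fully open); "gripper_force": force on a finger pad.
Only numpy, scipy, OpenCV 4.12 (cv2) and the standard library are available. Lean on these libraries where they do the work, as an engineer would, in place of code of your own. Each camera call takes 0.05 s, during which the arm holds its last target. There are 200 camera calls.

## Working session

There is one attempt and no reset: what is moved stays moved. The work goes in short steps, Python scripts to look and compute and a tool call to move; the robot and the scene stay as the last step left them, time stands still between calls to the robot, and variables do not carry over. Pictures are saved under pics/ and viewed, at most 10 in all, crops included, and the job is handed in when it is done.

Besides the shell and the picture viewer there is one more tool, called after ">>>" as a command line: name --argument value ..., lists and objects as JSON in quotes. arm_command: Moves the arm, as the interface text tells. Its arguments: {"type":"object","properties":{"targets":{"type":"array","items":{"type":"array","items":{"type":"array","items":{"type":"number"}}}},"jaw":{"type":"number"},"newtons":{"type":"number"}},"required":["targets"]}

```bash
mkdir -p pics; ls; python3 - <<'E'
from cell import arm
import cv2,numpy as np
print(arm.observe())
for n in("scene","top"):
    d=arm.get_image(n); cv2.imwrite(f"pics/{n}0.png",d["pixels"][:,:,::-1]); np.savez(f"{n}0.npz",**d)
    print(n,d["xyz"],d["rotation"],d["fx"],d["cx"],d["cy"])
E
```

```text
pics
{'clock': 0.0, 'joints': array([-1.21958778,  0.43521028,  0.02499287,  1.57417484, -0.01158562,
        1.13398468, -0.07509439]), 'dq': array([ 0.00108666,  0.00130655, -0.00066748,  0.00024462, -0.00025286,
        0.00148523, -0.00048218]), 'joint_efforts': array([-7.27320344e-05, -6.67861462e+01,  9.84961577e-01, -3.14460683e+01,
       -6.06267666e-02,  4.28814988e-02,  1.27233634e-04]), 'position': array([0.2738341 , 0.5612415 , 0.24472301]), 'ee_rot': array([-7.06812058e-01, -3.06084170e+00,  2.54446678e-03]), 'force': array([1.11023761, 0.53581416, 0.35262244]), 'ft_torque': array([ 0.02475343, -0.05320695,  0.01233495]), 'gripper_force': 0.0, 'width': 1.001108668871587}
scene [ 1.23003412 -0.21115092  1.09959008] [-2.09650084 -1.52789224  0.49472668] 531.2575581374481 325.5994797443052 233.03664054634888
top [0.40709868 0.040449   1.11807108] [-2.11875441  2.17832066 -0.19712791] 443.2760266483651 317.36964397329314 241.84214714507743
```

View pics/top0.png

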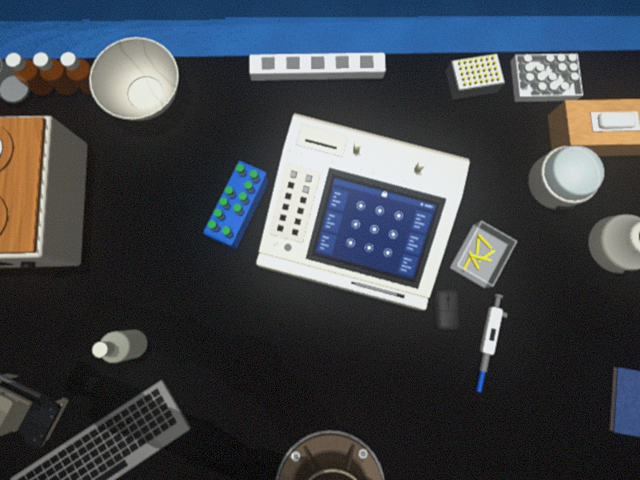

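View pics/scene0.png

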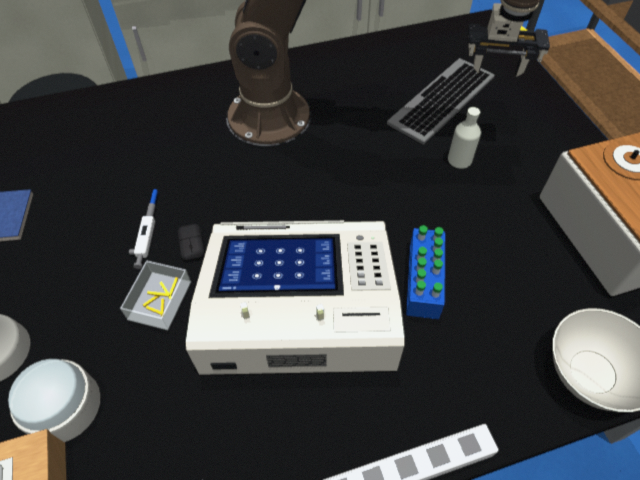

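Top view: the 3x3 dots lie around (370,229), with top left at (361,205), bottom left at (350,243) and bottom right at (388,252). The screen is turned about -14°. The scene view shows the same dots from behind, around (281,263).

```bash
cat > h.py <<'E'
import numpy as np,cv2
from scipy.spatial.transform import Rotation as R
s,c=np.sin(np.radians(20)),np.cos(np.radians(20))
def dots(d,centre,win,spacing):
    """white dots near centre -> nine (u,v) closest to centre in a grid"""
    g=d["pixels"].min(axis=2).astype(np.float32); u0,v0=centre
    m=np.zeros(g.shape,np.uint8); m[v0-win:v0+win,u0-win:u0+win]=1
    m=((g>95)&(m>0)).astype(np.uint8)
    n,l,st,ce=cv2.connectedComponentsWithStats(m,connectivity=8)
    return [(np.average(np.nonzero(l==i)[1],weights=g[l==i]),np.average(np.nonzero(l==i)[0],weights=g[l==i]),int(st[i,4])) for i in range(1,n)]
def cast(d,uv,z=None,Rc=None,p=None):
    Rc=R.from_rotvec(d["rotation"]).as_matrix() if Rc is None else Rc
    p=d["xyz"] if p is None else p
    uv=np.atleast_2d(uv); r=np.c_[(uv[:,0]-d["cx"])/d["fx"],(uv[:,1]-d["cy"])/d["fy"],np.ones(len(uv))]@Rc.T
    return p,r
def fit(P,r,uvgrid):
    """intersect rays with screen plane, solve x,y,yaw of screen (z=.111 origin, 20 deg)"""
    from scipy.optimize import least_squares
    G=uvgrid
    def res(q):
        S=R.from_euler('ZY',[q[2],-np.radians(20)]).as_matrix()
        w=G@S.T+[q[0],q[1],.111]; v=w-P; k=np.cross(v,r/np.linalg.norm(r,axis=1)[:,None])
        return k.ravel()
    o=least_squares(res,[.5,-.1,0]); return o.x,np.sqrt(np.mean(o.fun**2)*3)
E
python3 - <<'E'
from h import *
for n,cc,w in(("top",(374,229),38),("scene",(281,263),36)):
    d=dict(np.load(f"{n}0.npz")); b=dots(d,cc,w,0)
    p,r=cast(d,[x[:2] for x in b])
    for x,rr in zip(b,r):
        z=d["z_map"][int(round(x[1])),int(round(x[0]))]
        print(n,np.round(x,1),np.round(p+rr*z,4))
E
```

```text
top [384.1 194.   40. ] [ 0.6708 -0.14    0.1412]
top [337.7 193.2  13. ] [ 0.6781 -0.0351  0.1305]
top [337.4 201.1  11. ] [ 0.6609 -0.0341  0.1242]
top [360.3 204.9  51. ] [ 0.6499 -0.0862  0.1276]
top [379.  209.8  47. ] [ 0.6374 -0.129   0.127 ]
top [398.1 215.1  48. ] [ 0.6234 -0.1718  0.1291]
top [355.5 223.2  47. ] [ 0.6098 -0.0747  0.115 ]
top [373.9 228.6  43. ] [ 0.597  -0.1178  0.1095]
top [378. 229.   1.] [ 0.5958 -0.1272  0.1097]
top [392.4 234.   46. ] [ 0.5832 -0.1603  0.1094]
top [411.  236.5   2. ] [ 0.5753 -0.2018  0.115 ]
top [350.2 242.2  42. ] [ 0.5684 -0.0625  0.098 ]
top [410.5 240.5   4. ] [ 0.567  -0.2015  0.109 ]
top [409.9 244.3   7. ] [ 0.5582 -0.1997  0.1081]
top [369.1 247.3  26. ] [ 0.5554 -0.1064  0.0967]
top [365. 247.   3.] [ 0.5567 -0.097   0.0943]
top [409.1 248.   11. ] [ 0.5498 -0.1977  0.1062]
top [387.3 252.3  36. ] [ 0.5426 -0.1485  0.0958]
top [407.4 259.   16. ] [ 0.5257 -0.1948  0.0951]
top [404.7 262.2   8. ] [ 0.5185 -0.1886  0.0922]
top [404.3 265.7  10. ] [ 0.5112 -0.189   0.0848]
top [336. 266.   1.] [ 0.5153 -0.0284  0.0805]
scene [28
[... 217 characters left out ...]
 1.] [ 0.5636 -0.0697  0.0926]
scene [258.4 262.4  15. ] [ 0.5787 -0.16    0.1058]
scene [278.6 262.2  14. ] [ 0.5956 -0.1178  0.1117]
scene [299.4 261.9  15. ] [ 0.6086 -0.0739  0.1113]
scene [303.  261.5   2. ] [ 0.6124 -0.0665  0.1147]
scene [262.  262.5   2. ] [ 0.584  -0.1527  0.1098]
scene [275. 263.   1.] [ 0.5958 -0.1259  0.1126]
scene [277.7 275.1  16. ] [ 0.6348 -0.1292  0.1244]
scene [298.8 274.6  15. ] [ 0.647  -0.0857  0.1235]
scene [256.5 275.3  14. ] [ 0.6227 -0.1726  0.1266]
scene [274.  275.5   2. ] [ 0.6336 -0.137   0.1246]
scene [260. 276.   1.] [ 0.6272 -0.166   0.1271]
scene [276.5 286.8  28. ] [ 0.6705 -0.14    0.1391]
scene [283.9 297.2 195. ] [ 0.7017 -0.1322  0.1439]
```

```bash
cat >> h.py <<'E'
def delta(S,o,xyz,st):
    """shift and turn in tool axes from measured pose to screen-frame point, tool z into the glass, tool y along +-screen y"""
    T=R.from_rotvec(st["ee_rot"]).as_matrix()
    best=None
    for k in(1,-1):
        W=np.c_[k*S[:,0],-k*S[:,1],-S[:,2]]
        rv=R.from_matrix(T.T@W).as_rotvec()
        if best is None or np.linalg.norm(rv)<np.linalg.norm(best[0]): best=(rv,W)
    dw=o+S@xyz-st["position"]
    return best[0],best[1].T@dw,T.T@dw,best[1]
def load():
    q=np.load("q.npy"); return R.from_euler('ZY',[q[2],-np.radians(20)]).as_matrix(),np.array([q[0],q[1],.111])
E
python3 - <<'E'
from h import *
from cell import arm
gt=[(i,j) for i in(.045,0,-.045) for j in(.045,0,-.045)]
G=np.array([(a,b,0) for a,b in gt])
T=[(360.3,204.9),(379,209.8),(398.1,215.1),(355.5,223.2),(373.9,228.6),(392.4,234),(350.2,242.2),(368.8,247.3),(387.3,252.3)]
Sc=[(298.8,274.6),(277.6,275.1),(256.6,275.3),(299.5,261.9),(278.5,262.2),(258.6,262.4),(299.4,249.9),(279.8,250.1),(260.2,250.6)]
qs=[]
for n,uv in(("top",T),("scene",Sc)):
    d=dict(np.load(f"{n}0.npz")); p,r=cast(d,uv); q,e=fit(p,r,G); qs.append(q); print(n,q.round(4),e)
q=np.mean(qs,0); np.save("q.npy",q); S,o=load(); st=arm.observe()
print(R.from_rotvec(st["ee_rot"]).as_matrix().round(3))
rv,dn,dc,W=delta(S,o,[.045,.045,.10],st); print("turn",rv.round(4),"shift new axes",dn.round(4)); print(W.round(3)); print("dot1 hover world",o+S@[.045,.045,.1])
# bottle and rack
t=dict(np.load("top0.npz"))
for u,v in((100,350),(130,345),(245,165),(357,150),(418,169)):
    p,r=cast(t,(u,v)); print(u,v,(p+r[0]*t["z_map"][v,u]).round(3))
E
```

```text
top [ 0.5965 -0.1175 -0.2925] 0.0007247295245609918
scene [ 0.5954 -0.1173 -0.2906] 0.00045374078412218727
[[-0.899  0.438 -0.   ]
 [ 0.438  0.899 -0.001]
 [-0.    -0.001 -1.   ]]
turn [-0.0297 -0.3483 -0.1605] shift new axes [-0.4724 -0.5125  0.198 ]
[[-0.9    0.287  0.328]
 [ 0.27   0.958 -0.098]
 [-0.342  0.    -0.94 ]]
dot1 hover world [ 0.61661485 -0.07661325  0.22036017]
100 350 [0.346 0.469 0.176]
130 345 [0.35  0.434 0.11 ]
245 165 [0.772 0.186 0.069]
357 150 [ 0.766 -0.079  0.171]
418 169 [ 0.716 -0.212  0.177]
```

>>> arm_command --targets '[[[0, 0, -0.02, 0, 0, 0], [0, 0, -0.035, 0, 0, 0], [0, 0, -0.035, 0, 0, 0], [-0.015, -0.011, -0.01, 0, 0, 0], [-0.03, -0.0216, 0, 0, 0, 0], [-0.035, -0.0252, 0, 0, 0, 0], [-0.035, -0.0252, 0, 0, 0, 0], [-0.035, -0.0252, 0, 0, 0, 0], [-0.035, -0.0252, 0, 0, 0, 0], [-0.035, -0.0252, 0, 0, 0, 0]]]' --jaw 0 --newtons 10

```text
clock: 1.35
position: [0.4026, 0.32, 0.3445]
ee_rot: [-0.708, -3.06, 0.002]
force: [0.7, -0.7, -0.2]
width: 0.008
gripper_force: 0.0
```

>>> arm_command --targets '[[[-0.035, -0.0252, 0, 0, 0, 0], [-0.035, -0.0252, 0, 0, 0, 0], [-0.035, -0.0252, 0, 0, 0, 0], [-0.035, -0.0252, 0, 0, 0, 0], [-0.035, -0.0252, 0, 0, 0, 0], [-0.035, -0.0252, 0, 0, 0, 0], [-0.035, -0.0252, 0, 0, 0, 0], [-0.035, -0.0252, 0, 0, 0, 0], [-0.035, -0.0252, 0, 0, 0, 0], [-0.015, -0.011, 0, 0, 0, 0]]]'

```text
clock: 2.6
position: [0.5941, -0.0393, 0.3444]
ee_rot: [-0.713, -3.058, 0.003]
force: [0.3, 0.9, 0.0]
width: 0.007
gripper_force: 0.0
```

>>> arm_command --targets '[[[0, 0, 0, -0.004, -0.05, -0.023], [0, 0, 0, -0.0075, -0.087, -0.04], [0, 0, 0, -0.0075, -0.087, -0.04], [0, 0, 0, -0.0075, -0.087, -0.04], [0, 0, 0, -0.0033, -0.037, -0.0175], [0, 0, 0, 0, 0, 0], [0, 0, 0, 0, 0, 0]]]'

```text
clock: 3.48
position: [0.5944, -0.0356, 0.3454]
ee_rot: [0.407, 2.767, -0.069]
force: [0.1, -0.2, 0.0]
width: 0.003
gripper_force: 0.0
```

```bash
python3 - <<'E'
from h import *
from cell import arm
S,o=load(); st=arm.observe(); print(st["clock"],st["joints"].round(2),st["force"],st["width"])
print("screen pos",(S.T@(st["position"]-o)).round(4))
rv,dn,dc,W=delta(S,o,[.045,.045,.06],st); print("turn",rv.round(4),"shift",dn.round(4))
d=arm.get_image("wrist"); cv2.imwrite("pics/w1.png",d["pixels"][:,:,::-1]); np.savez("w1.npz",pos=st["position"],rot=st["ee_rot"],**d)
E
```

```text
3.475 [-0.43  0.13  0.37  1.81  0.1   0.89  1.16] [ 0.05892651 -0.19572114  0.00182615] 0.003343977940576404
screen pos [0.0567 0.0779 0.2288]
turn [ 0.0014 -0.0012 -0.0006] shift [ 0.0117 -0.0329  0.1688]
```

View pics/w1.png

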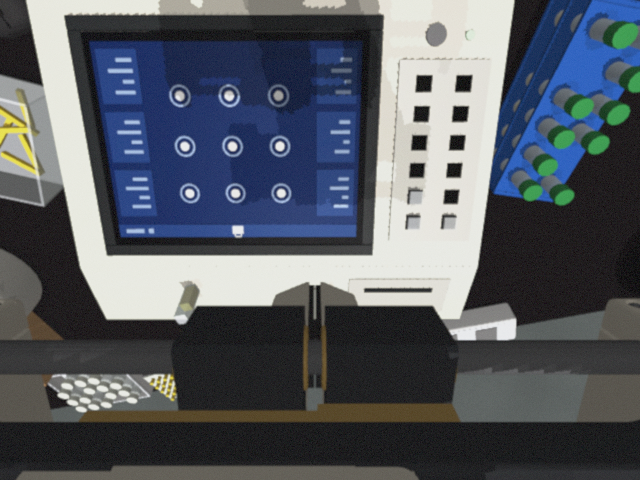

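The wrist view is upside down. The screen's top row is at (281,193), (236,193) and (190,193); its bottom row is at (278,96), (229,96) and (180,96). The fingers are shut at (315,330). I'll check the screen fit against this view.

```bash
python3 - <<'E'
from h import *
d=dict(np.load("w1.npz")); Tt=np.eye(4); Tt[:3,:3]=R.from_rotvec(d["rot"]).as_matrix(); Tt[:3,3]=d["pos"]
C=Tt@d["T_tool_cam"]
uv=[(281,193),(236,193),(190,193),(280,146),(232.5,146),(185,146),(278.5,96),(229.5,95.5),(180,96)]
G=np.array([(i,j,0) for i in(.045,0,-.045) for j in(.045,0,-.045)])
p,r=cast(d,uv,Rc=C[:3,:3],p=C[:3,3]); q,e=fit(p,r,G); print(q.round(4),e, np.load("q.npy"))
E
```

```text
[ 0.5967 -0.1173 -0.2906] 0.0002462661431710939 [ 0.59593751 -0.11739071 -0.29154196]
```

>>> arm_command --targets '[[[0.0037, -0.0109, 0.015, 0, 0, 0], [0.004, -0.011, 0.03, 0, 0, 0], [0.004, -0.011, 0.04, 0, 0, 0], [0, 0, 0.04, 0, 0, 0], [0, 0, 0.03, 0, 0, 0], [0, 0, 0.014, 0, 0, 0], [0, 0, 0, 0, 0, 0], [0, 0, 0, 0, 0, 0]]]'

```text
clock: 4.53
position: [0.6305, -0.0804, 0.1839]
ee_rot: [0.406, 2.764, -0.069]
force: [0.2, 0.3, -0.4]
width: 0.007
gripper_force: 0.0
```

```bash
cat > s.py <<'E'
from h import *
from cell import arm
S,o=load(); st=arm.observe(); print(st["clock"],"F screen",(S.T@st["force"]).round(2),"pos",(S.T@(st["position"]-o)).round(4))
E
python3 s.py
```

```text
4.525 F screen [-0.01  0.36 -0.38] pos [0.046  0.0453 0.0608]
```

All three views agree to about 1 mm. Next I'll descend onto dot 1.

>>> arm_command --targets '[[[0, 0, 0.01, 0, 0, 0], [0, 0, 0.012, 0, 0, 0], [0, 0, 0.01, 0, 0, 0], [0, 0, 0.004, 0, 0, 0], [0, 0, 0.002, 0, 0, 0], [0, 0, 0, 0, 0, 0], [0, 0, 0, 0, 0, 0]]]'

```text
clock: 5.4
position: [0.6425, -0.0841, 0.1472]
ee_rot: [0.406, 2.765, -0.069]
force: [-0.2, 0.4, 0.5]
width: 0.007
gripper_force: 0.0
```

```bash
python3 s.py
```

```text
5.4 F screen [-0.09  0.38  0.56] pos [0.0453 0.0453 0.0221]
```

>>> arm_command --targets '[[[0, 0, 0.001, 0, 0, 0], [0, 0, 0.001, 0, 0, 0], [0, 0, 0.001, 0, 0, 0], [0, 0, 0, 0, 0, 0], [0, 0, 0, 0, 0, 0]]]'

```text
clock: 6.02
position: [0.6434, -0.0844, 0.1443]
ee_rot: [0.406, 2.766, -0.069]
force: [-1.6, 0.5, 2.9]
width: 0.005
gripper_force: 1.8
```

```bash
python3 s.py
```

```text
6.025 F screen [-0.61  0.06  3.28] pos [0.0452 0.0453 0.019 ]
```

>>> arm_command --targets '[[[0, 0, 0.0007, 0, 0, 0], [0, 0, 0.0007, 0, 0, 0], [0, 0, 0, 0, 0, 0], [0, 0, 0, 0, 0, 0]]]'

```text
clock: 6.52
position: [0.6438, -0.0845, 0.143]
ee_rot: [0.406, 2.766, -0.069]
force: [-2.7, 0.3, 6.3]
width: 0.003
gripper_force: 3.5
```

```bash
python3 s.py
```

```text
6.525 F screen [-0.38 -0.5   6.87] pos [0.0452 0.0453 0.0176]
```

>>> arm_command --targets '[[[0.003, 0, 0, 0, 0, 0], [0.005, 0, 0, 0, 0, 0], [0.006, 0, 0, 0, 0, 0], [0.006, 0, 0, 0, 0, 0], [0.006, 0, 0, 0, 0, 0], [0.006, 0, 0, 0, 0, 0], [0.006, 0, 0, 0, 0, 0], [0.005, 0, 0, 0, 0, 0], [0.002, 0, 0, 0, 0, 0], [0, 0, 0, 0, 0, 0]]]'

```text
clock: 7.78
position: [0.6051, -0.0725, 0.1287]
ee_rot: [0.406, 2.762, -0.069]
force: [1.1, -0.2, 6.6]
width: 0.007
gripper_force: 2.9
```

```bash
python3 s.py
```

```text
7.775 F screen [3.29 0.11 5.78] pos [0.0022 0.0457 0.018 ]
```

>>> arm_command --targets '[[[0.003, 0, 0.0002, 0, 0, 0], [0.005, 0, 0.0001, 0, 0, 0], [0.006, 0, 0, 0, 0, 0], [0.006, 0, 0, 0, 0, 0], [0.006, 0, 0, 0, 0, 0], [0.006, 0, 0, 0, 0, 0], [0.006, 0, 0, 0, 0, 0], [0.005, 0, 0, 0, 0, 0], [0.003, 0, 0, 0, 0, 0], [0, 0, 0, 0, 0, 0]]]'

```text
clock: 9.02
position: [0.564, -0.06, 0.1127]
ee_rot: [0.406, 2.762, -0.069]
force: [0.1, -0.1, 6.9]
width: 0.004
gripper_force: 3.3
```

```bash
python3 s.py
```

```text
9.025 F screen [ 2.51 -0.04  6.44] pos [-0.0437  0.0458  0.0177]
```

Now along the bottom row (tool -y).

>>> arm_command --targets '[[[0, -0.003, 0, 0, 0, 0], [0, -0.005, 0, 0, 0, 0], [0, -0.006, 0, 0, 0, 0], [0, -0.006, 0, 0, 0, 0], [0, -0.006, 0, 0, 0, 0], [0, -0.006, 0, 0, 0, 0], [0, -0.006, 0, 0, 0, 0], [0, -0.005, 0, 0, 0, 0], [0, -0.003, 0, 0, 0, 0], [0, 0, 0, 0, 0, 0]]]'

```text
clock: 10.28
position: [0.5499, -0.1034, 0.1121]
ee_rot: [0.405, 2.764, -0.068]
force: [-0.8, 3.6, 7.3]
width: 0.004
gripper_force: 3.6
```

```bash
python3 s.py
```

```text
10.275 F screen [0.82 3.22 7.49] pos [-0.0448  0.0002  0.0175]
```

>>> arm_command --targets '[[[0, -0.003, -0.0002, 0, 0, 0], [0, -0.005, 0, 0, 0, 0], [0, -0.006, 0, 0, 0, 0], [0, -0.006, 0, 0, 0, 0], [0, -0.006, 0, 0, 0, 0], [0, -0.006, 0, 0, 0, 0], [0, -0.006, 0, 0, 0, 0], [0, -0.005, 0, 0, 0, 0], [0, -0.003, 0, 0, 0, 0], [0, 0, 0, 0, 0, 0]]]'

```text
clock: 11.52
position: [0.5365, -0.1476, 0.1121]
ee_rot: [0.405, 2.764, -0.069]
force: [-1.4, 2.8, 6.5]
width: 0.004
gripper_force: 3.5
```

```bash
python3 s.py
```

```text
11.525 F screen [0.17 2.24 6.82] pos [-0.045  -0.046   0.0175]
```

On dot 5; lifting straight out.

>>> arm_command --targets '[[[0, 0, -0.005, 0, 0, 0], [0, 0, -0.015, 0, 0, 0], [0, 0, -0.03, 0, 0, 0], [0, 0, -0.03, 0, 0, 0], [0, 0, -0.02, 0, 0, 0], [0, 0, -0.005, 0, 0, 0], [0, 0, 0, 0, 0, 0], [0, 0, 0, 0, 0, 0]]]'

```text
clock: 12.52
position: [0.5008, -0.1378, 0.2094]
ee_rot: [0.406, 2.767, -0.07]
force: [0.0, 0.6, 0.1]
width: 0.008
gripper_force: 0.0
```

```bash
python3 s.py; python3 -c "
from cell import arm
print(arm.sign_off())"
```

```text
12.525 F screen [-0.11  0.54  0.14] pos [-0.0464 -0.0469  0.1216]
the job is handed in; nothing more can be done
None
```

I drew the L in one stroke through dots 1 to 5, pressing at about 6–7.5 N wherever I read the force. I then lifted the fingers about 100 mm clear of the glass and handed the job in at 12.5 s; no verdict came back, and I took no closing picture to check the loose things.

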